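# Stack the dough tubs for the bake

### The arm

A 6-joint arm with a two-finger parallel gripper is mounted at the origin on the work surface. World frame = base frame: x ahead of the robot, y to its left, z up, the work surface at z = 0. Lengths are in m, angles in degrees, forces in N, time in s.
With the tool pointing down it reaches from about 0.325 to 0.9 m from the base axis. Payload 3.5 kg.
Tool frame: the origin (TCP) lies at the very end of the fingers, on their centre line; the grasp point (between the pads) lies bot.grip_depth behind it (bot.grip_depth is the distance from the TCP to the grasp point, in m); z points along the fingers, y is the line along which they close (so a half turn about z gives the same grasp; the last joint's range is limited). The gripper opens to 85 mm and grips with 20 to 120 N. Pads are 22 mm wide; open, the fingers measure 114 mm over their backs; the gripper's body (76 mm by 85 mm) begins 54 mm behind the grasp point. The pads swing forward as they close: fully open they stand 13 mm farther back than shut.
Start: joints at [-73.934, 15.837, -1.513, 72.651, 0, 84.076], TCP at [0.234, -0.58, 0.231] pointing down, gripper open.
Joint ranges: [-178.77, 178.77], [-48.84, 107.48], [-61.69, 71.31], [-111.58, 123.2], [-90, 87.43], [-180, 180]. Speed limits (degrees/s): [147.25, 147.25, 180, 180, 180, 180].

### API

Orientations are given as [roll, pitch, yaw] about the fixed x, y, z axes, in that order (R = Rz(yaw) Ry(pitch) Rx(roll)).
In Python, from plant import bot, snapshot, get_calibration gives the robot as it stands.
- The arm moves only by the shell command python3 -m crank 'ROWS' [FORCE]. ROWS is JSON, a list of rows, each an object with "hand": the finger opening in mm, from 0 to 85.4; "dp": the shift along the tool's x, y, z in mm, a list of three; "twist": the turn, a rotation vector about the tool's x, y, z in degrees, a list of three. In form: [{"hand": hand, "dp": [x, y, z], "twist": [wx, wy, wz]}, ...]. A call has 1 to 20 rows; each row shifts and turns the commanded pose from where the row before left it, along the tool's axes as they then stand; what a row does not reach is not made up. A row lasts 1/8 s, in which the tool goes at most 62.5 mm and 10.7 degrees, less where a joint would pass 70% of its speed; a pose out of reach is approached as far as the arm can. A call is refused whole if a number of a shift passes 62.5 or a number of a turn 10.7, either way. A call with a gripper value outside its range is refused whole. The fingers move at their own pace and stop on an object; FORCE is the grip in N (left out, the last holds). Time passes only in rows, so rows that do not move let the fingers close. It gives the time, the measured TCP pose, the force, the opening and the grip force at its end, in the units of the state.
- bot.state(): the state, without advancing time (a new reading comes with each control period).
- snapshot(name): name is "side" or "top"; returns the picture (384x512x3 uint8, red, green, blue); there is no depth.
- get_calibration(name): a dict with "vertical_fov" (degrees; the focal length in pixels is half the picture's height over the tangent of half this angle, whatever the lens; pixels are square), "cx", "cy" (the principal point, pixels), "R" (3x3) and "t" (3): a world point X has camera coordinates R X + t. Camera axes: x right, y down, z forward; pixel columns grow to the right and rows downward; lengths in m; the calibration is good to about 2 mm. A picture is of the moment at which its call begins. get_calibration takes no time and is no camera call.
- bot.job_done(): hands the job in; it is judged then, once.
The state is a dict: "time": time; "joint_pos": joint angles; "qd": joint speeds; "tau": joint torques, N m; "position": TCP position; "tool_rot": TCP orientation; "ft_force": force on the tool from outside, world axes, zero at the start; "wrist_torque": the same for the moment, N m; "finger_gap": opening from 0.0 (shut) to 1.0 (fully open); "grasp_force": force on a finger pad.
Only numpy, scipy, OpenCV 4.12 (cv2) and the standard library are available. Lean on these libraries where they do the work, as an engineer would, in place of code of your own. Each camera call takes 0.05 s, during which the arm holds its last target. There are 200 camera calls.

### The job

Stack the dough tubs for the bake: the red-lidded tub in the middle of the cooling rack with the yellow-lidded one squarely on top of it, and the blue-lidded tub in the middle of the baking tray with the green-lidded one squarely on top of that. Stand the kitchen timer, button up, in the middle of the yellow lid. Keep the tubs and the timer upright all the way, and leave the salt jar where it is.

Things in the scene. Friction and masses are not known exactly. Their poses are not given: they have to be found in the camera images.
- tub_red: small square snap-lid tub of dough, white with a red lid; 62 x 62 mm, 48 mm high with its flat lid, straight-sided, about 160 g, rigid. Origin: centre of the underside; z up, x and y along the sides. Starts upright on the counter, turned by up to 0.3 rad
- tub_yellow: small square snap-lid tub of dough, white with a yellow lid; 62 x 62 mm, 48 mm high with its flat lid, straight-sided, about 160 g, rigid. Origin: centre of the underside; z up, x and y along the sides. Starts upright on the counter, turned by up to 0.3 rad
- tub_blue: small square snap-lid tub of dough, white with a blue lid; 62 x 62 mm, 48 mm high with its flat lid, straight-sided, about 160 g, rigid. Origin: centre of the underside; z up, x and y along the sides. Starts upright on the counter, turned by up to 0.3 rad
- tub_green: small square snap-lid tub of dough, white with a green lid; 62 x 62 mm, 48 mm high with its flat lid, straight-sided, about 160 g, rigid. Origin: centre of the underside; z up, x and y along the sides. Starts upright on the counter, turned by up to 0.3 rad
- timer: kitchen timer: flat black square block 56 x 56 mm, 26 mm high, with a round orange press button (20 mm across, 5 mm proud) and a pale display on top; about 90 g. Origin: centre of the underside; z up, towards the button; x and y along the sides. Starts button up on the counter, turned by up to 0.3 rad
- rack: steel wire cooling rack, fixed to the counter, 235 mm (its x) by 185 mm (its y), wires 22 mm apart; things stand on its wires 22 mm above the counter. Origin: under its middle, at counter height; z up
- tray: dark steel baking tray, fixed to the counter, 230 mm (its x) by 180 mm (its y), with a rim 14 mm high and 4 mm thick; its flat floor is 4 mm above the counter. Origin: under its middle, at counter height; z up
- salt_jar: bystander: round glass salt jar with a wooden cap, 52 mm across, 70 mm high, standing among the tubs. Origin: centre of the underside
Not all that is in view belongs to the job. Of the things that look like the timer, the middle-sized one is meant.

How it is judged (in metres and radians):
At the end, for the whole second after the job is handed in: Red on rack, blue on tray, within 20 mm of the middle; yellow on red, green on blue, within 10 mm of centre and 0.2 rad of parallel (quarter turns allowed); timer button up on yellow within 12 mm. Each seated to 4 mm in height, upright to 0.08 rad, let go, at rest (horizontal distance between tub_red and rack below 0.02 m and z of tub_red in the frame of rack between 0.018 and 0.026 m and horizontal distance between tub_blue and tray below 0.02 m and z of tub_blue in the frame of tray between 0 and 0.008 m and horizontal distance between tub_yellow and tub_red below 0.01 m and z of tub_yellow in the frame of tub_red between 0.044 and 0.052 m and (angle between the x axis of tub_yellow and the x axis of tub_red, either way round below 0.2 rad or angle between the x axis of tub_yellow and the y axis of tub_red, either way round below 0.2 rad) and horizontal distance between tub_green and tub_blue below 0.01 m and z of tub_green in the frame of tub_blue between 0.044 and 0.052 m and (angle between the x axis of tub_green and the x axis of tub_blue, either way round below 0.2 rad or angle between the x axis of tub_green and the y axis of tub_blue, either way round below 0.2 rad) and horizontal distance between timer and tub_yellow below 0.012 m and z of timer in the frame of tub_yellow between 0.044 and 0.052 m and angle between each of tub_red, tub_yellow, tub_blue, tub_green, timer's own z axis and vertical below 0.08 rad and linear speed of each of tub_red, tub_yellow, tub_blue, tub_green, timer below 0.02 m/s and angular speed of each of tub_red, tub_yellow, tub_blue, tub_green, timer below 0.2 rad/s); the robot touches nothing.
It fails at once if a tub or the timer is tipped by more than 0.5 rad (angle between any of tub_red, tub_yellow, tub_blue, tub_green, timer's own z axis and vertical above 0.5 rad).
It fails at once if the salt jar is moved by more than 25 mm, or tipped by more than 0.5 rad (distance of salt_jar from where it was at the start of the episode above 0.025 m or angle between salt_jar's own z axis and vertical above 0.5 rad).
It also fails if it takes over 128 s, if anything falls off the work surface, if the arm or the gripper's body presses on something with over 40 N, if the wrist force passes 120 N, or if a joint passes its speed limit or range.

## Working session

There is one attempt and no reset: what is moved stays moved. The work goes in short steps, Python scripts to look and compute and a shell command to move; the robot and the scene stay as the last step left them, time stands still between calls to the robot, and variables do not carry over. Pictures are saved under pics/ and viewed, at most 14 in all, crops included, and the job is handed in when it is done.

```bash
mkdir -p pics; ls; python3 - <<'E'
from plant import bot, snapshot, get_calibration
import cv2
for n in("side","top"):
    cv2.imwrite(f"pics/{n}0.png",cv2.resize(snapshot(n)[:,:,::-1],None,fx=1.5,fy=1.5,interpolation=cv2.INTER_CUBIC)); print(n,get_calibration(n))
print(bot.state(),bot.grip_depth)
E
```

```text
pics
side {'vertical_fov': 53.59425741420152, 'cx': 254.43740523432112, 'cy': 188.44012987196967, 'R': array([[-0.9047693 , -0.42589599,  0.00226386],
       [-0.31099361,  0.65702143, -0.68673562],
       [ 0.29099054, -0.62204135, -0.72690375]]), 't': array([0.5611215 , 0.22769398, 0.73033997])}
top {'vertical_fov': 57.71305185268338, 'cx': 252.95755503824128, 'cy': 191.1888295240864, 'R': array([[-9.96411697e-05, -9.99983445e-01, -5.75325178e-03],
       [-9.97969367e-01,  4.65894124e-04, -6.36939925e-02],
       [ 6.36956184e-02,  5.73522250e-03, -9.97952892e-01]]), 't': array([0.02224937, 0.6392742 , 0.92310489])}
{'time': 0.1, 'joint_pos': array([-7.39348403e+01,  1.58753895e+01, -1.59076974e+00,  7.26516400e+01,
       -6.37894859e-04,  8.40769342e+01]), 'qd': array([ 0.06221787, -0.10671259,  0.19560128, -0.06178114,  0.00235086,
       -0.02300581]), 'tau': array([ 5.96307746e-04, -4.46709573e+01,  2.96128571e+01,  8.47170217e-03,
       -4.02783121e-05, -2.86562219e-06]), 'position': array([ 0.23381082, -0.57884209,  0.23024894]), 'tool_rot': array([-1.79882764e+02, -1.15215594e-02,  2.19882144e+01]), 'ft_force': array([0.48699726, 0.05794503, 0.61566702]), 'wrist_torque': array([-0.0003537 , -0.00226037,  0.02819027]), 'grasp_force': 0.0, 'finger_gap': 0.997701420699848} 0.0187
```

View pics/top0.png

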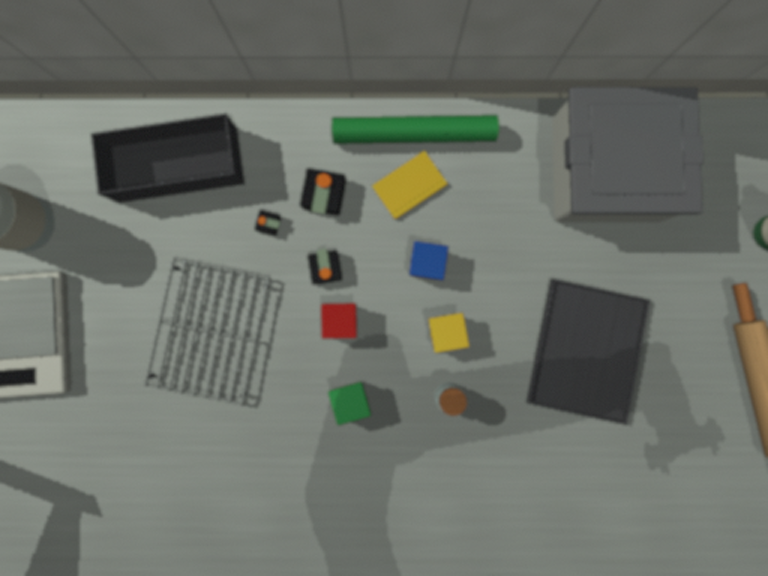

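View pics/side0.png

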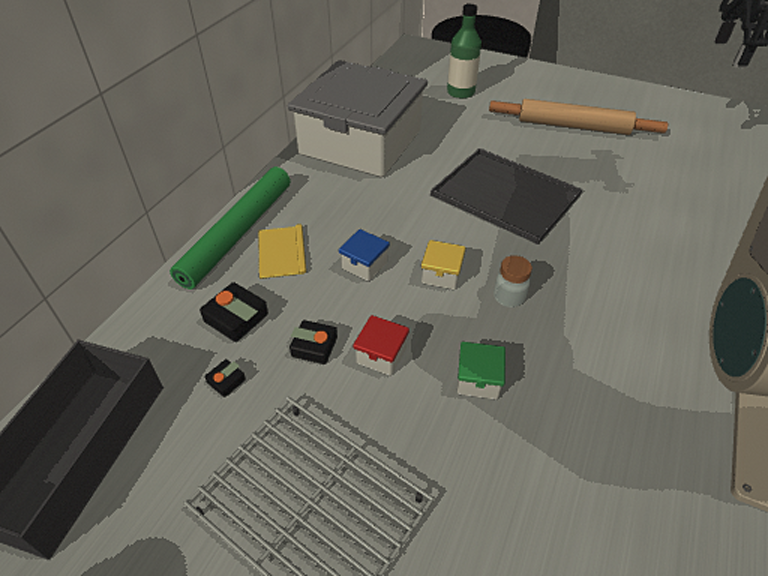

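The top view shows red (339,321), blue (429,260), green (350,403) and the yellow tub (448,332), in 1.5x pixels. The middle-sized timer is at (325,266), the rack at (215,332), the tray at (589,351) and the salt jar at (453,401).

```bash
cat > h.py <<'E'
from plant import bot, snapshot, get_calibration
import cv2, numpy as np
def unproj(n,p,z):
    c=get_calibration(n); f=192/np.tan(np.radians(c["vertical_fov"]/2)); p=np.atleast_2d(p).astype(float)
    d=np.c_[(p[:,0]-c["cx"])/f,(p[:,1]-c["cy"])/f,np.ones(len(p))]@c["R"]
    o=-c["R"].T@c["t"]; return (o+d*((z-o[2])/d[:,2])[:,None])[:,:2]
HUE={"red":(0,4),"yellow":(22,32),"green":(50,80),"blue":(105,125)}
def mask(im,c):
    h=cv2.cvtColor(im,cv2.COLOR_RGB2HSV); lo,hi=HUE[c]
    m=cv2.inRange(h,(lo,120,50),(hi,255,255))
    if c=="red": m|=cv2.inRange(h,(174,120,50),(180,255,255))
    return m
def blobs(m,n,z,amin=60,side=True):
    out=[]
    for c in cv2.findContours(m,cv2.RETR_EXTERNAL,cv2.CHAIN_APPROX_NONE)[0]:
        a=cv2.contourArea(c)
        if a<amin: continue
        w=unproj(n,c[:,0],z); r=cv2.minAreaRect((w*1000).astype(np.float32))
        mo=cv2.moments(c); cen=unproj(n,[mo["m10"]/mo["m00"],mo["m01"]/mo["m00"]],z)[0]
        out.append((np.round(np.array(r[0])),np.round(r[1]),round(r[2],1),"cen",np.round(cen*1000),a))
    return out
E
python3 - <<'E'
from h import *
c=get_calibration("top");print("cam",-c["R"].T@c["t"]); 
c=get_calibration("side");print("cam",-c["R"].T@c["t"])
for n in("top","side"):
    im=snapshot(n)
    for k in HUE:
        for b in blobs(mask(im,k),n,.048): print(n,k,*b)
    g=im.max(2)
    if n=="top":
        for s in((325,266),): 
            m=np.zeros(g.shape,np.uint8); x,y=int(s[0]/1.5),int(s[1]/1.5)
            m[y-16:y+16,x-16:x+16]=255; 
            hs=cv2.cvtColor(im,cv2.COLOR_RGB2HSV)
            mm=m&(((g<45)|(hs[...,1]>60)|((g>80)&(hs[...,1]>35)))*255).astype(np.uint8); mm=cv2.morphologyEx(mm,cv2.MORPH_CLOSE,np.ones((5,5)))
            for b in blobs(mm,n,.026): print("timer",*b)
            cv2.imwrite("pics/t.png",cv2.resize(np.hstack([im[y-20:y+20,x-20:x+20,::-1],cv2.merge([mm]*3)[y-20:y+20,x-20:x+20]]),None,fx=9,fy=9,interpolation=0))
        print(im[170:182:2,214],)
T=lambda p:np.array(p)/1.5
for nm,p,z in(("rack",[(175,259),(283,283),(258,405),(147,383)],.022),("tray",[(553,280),(651,300),(629,423),(528,402)],.014)):
    w=unproj("top",T(p),z); e=w[[1,2,3,0]]-w; print(nm,w.mean(0),np.hypot(*e.T),np.degrees(np.arctan2(e[:,1],e[:,0])))
print("jar",unproj("top",T([(453,401)]),.07))
E
```

```text
cam [0.57918055 0.01665695 0.96206112]
cam [0.36597485 0.54368123 0.68598212]
top red [580.  94.] [58. 60.] 0.4 cen [579.  93.] 464.0
top yellow [558. -98.] [61. 62.] 9.4 cen [558. -98.] 509.5
top yellow [820. -31.] [ 74. 113.] 33.7 cen [820. -31.] 1087.0
top green [436.  74.] [58. 58.] 15.8 cen [436.  74.] 461.0
top green [921. -41.] [ 43. 292.] 0.7 cen [921. -41.] 1584.5
top blue [684. -64.] [60. 59.] 80.5 cen [684. -64.] 459.0
timer [678. 121.] [58. 49.] 9.7 cen [676. 120.] 325.5
[[115 133 108]
 [115 132 107]
 [115 132 108]
 [112 129 106]
 [123 119  94]
 [161 100  54]]
side red [577.  97.] [63. 72.] 1.2 cen [577.  96.] 695.5
side yellow [556. -93.] [62. 77.] 10.0 cen [556. -95.] 474.0
side yellow [801.   1.] [ 73. 116.] 34.3 cen [799.   4.] 906.0
side green [434.  78.] [61. 72.] 16.0 cen [435.  76.] 739.5
side green [909. -29.] [ 58. 326.] 0.9 cen [909. -13.] 1621.0
side blue [684. -59.] [75. 62.] 80.7 cen [682. -61.] 447.0
rack [0.55791288 0.31601983] [0.20128228 0.22157793 0.20279201 0.22704748] [-102.54228162  169.07723314   79.01375485  -11.32401052]
tray [ 0.52411171 -0.357228  ] [0.17992668 0.22424703 0.18288675 0.22440801] [-101.66718803  168.06518181   78.37279873  -12.69043444]
jar [[ 0.44316291 -0.10218605]]
```

View pics/t.png

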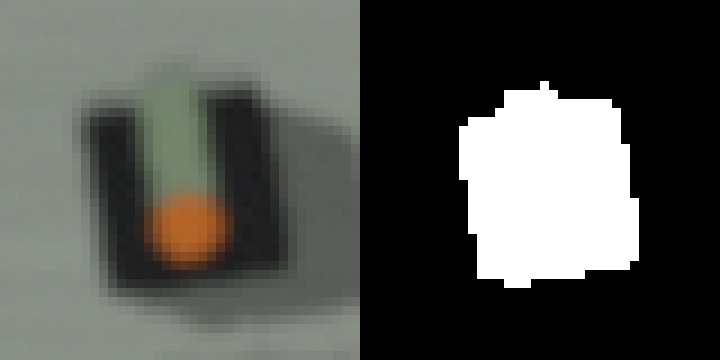

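The crop shows the timer's top with corners at (85,110), (260,90), (285,265) and (115,290) in crop pixels. The rack came out with odd proportions, so I'll look at it closer.

```bash
python3 - <<'E'
from h import *
im=snapshot("top"); cv2.imwrite("pics/rack.png",cv2.resize(im[165:280,90:200,::-1],None,fx=5,fy=5,interpolation=cv2.INTER_CUBIC))
p=np.array([(85,110),(260,90),(285,265),(115,290)])/9-.5+[196,157]
w=unproj("top",p,.026);e=w[[1,2,3,0]]-w; print(w.mean(0),np.hypot(*e.T),np.degrees(np.arctan2(e[:,1],e[:,0])))
E
```

```text
[0.67613776 0.12131688] [0.05293938 0.05333724 0.05144442 0.0550643 ] [ -83.48664211 -171.63189034   98.36151437    9.8949789 ]
```

View pics/rack.png

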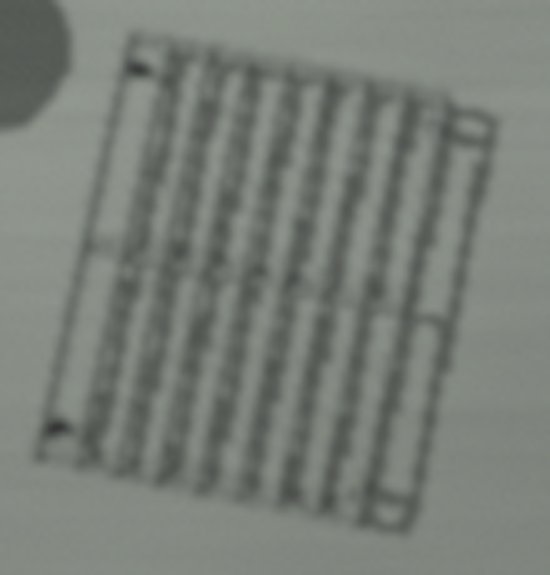

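The view shows the real rack (without its shadow) with corners at about (128,35), (455,95), (368,520) and (40,460), so its middle is at (248,277) in the crop. I'll compute that in metres and start towards red.

```bash
python3 - <<'E'
from h import *
p=np.array([(128,35),(455,95),(368,520),(40,460)])/5-.5+[90,165]
w=unproj("top",p,.022);e=w[[1,2,3,0]]-w; print(w.mean(0),np.hypot(*e.T))
print(unproj("side",np.array([(316,497)])/1.5,.022))
E
python3 -m crank '[{"hand":80,"dp":[0,0,0],"twist":[0,0,-10]},{"hand":80,"dp":[0,0,0],"twist":[0,0,-10]},{"hand":80,"dp":[0,0,0],"twist":[0,0,-10]},{"hand":80,"dp":[0,0,0],"twist":[0,0,-10]},{"hand":80,"dp":[0,0,0],"twist":[0,0,-10]},{"hand":80,"dp":[0,0,0],"twist":[0,0,-10]},{"hand":80,"dp":[0,0,0],"twist":[0,0,-8]},{"hand":80,"dp":[0,0,0],"twist":[0,0,0]}]' 30
```

```text
[0.5624341  0.32896456] [0.18150247 0.23179924 0.17928981 0.23264548]
[[0.55349552 0.32397274]]
time: 1.25
position: [0.234, -0.5794, 0.2311]
tool_rot: [-180.0, -0.0, 89.9]
ft_force: [0.4, -1.1, 0.4]
finger_gap: 0.933
grasp_force: 0.0
```

```bash
python3 -m crank '[{"hand":80,"dp":[42,21.5,0],"twist":[0,0,0]},{"hand":80,"dp":[42,21.5,0],"twist":[0,0,0]},{"hand":80,"dp":[42,21.5,0],"twist":[0,0,0]},{"hand":80,"dp":[42,21.5,0],"twist":[0,0,0]},{"hand":80,"dp":[42,21.5,0],"twist":[0,0,0]},{"hand":80,"dp":[42,21.5,0],"twist":[0,0,0]},{"hand":80,"dp":[42,21.5,0],"twist":[0,0,0]},{"hand":80,"dp":[42,21.5,0],"twist":[0,0,0]},{"hand":80,"dp":[42,21.5,0],"twist":[0,0,0]},{"hand":80,"dp":[42,21.5,0],"twist":[0,0,0]},{"hand":80,"dp":[42,21.5,0],"twist":[0,0,0]},{"hand":80,"dp":[42,21.5,0],"twist":[0,0,0]},{"hand":80,"dp":[42,21.5,0],"twist":[0,0,0]},{"hand":80,"dp":[42,21.5,0],"twist":[0,0,0]},{"hand":80,"dp":[42,21.5,0],"twist":[0,0,0]},{"hand":80,"dp":[42,21.5,0],"twist":[0,0,0]},{"hand":80,"dp":[0,0,0],"twist":[0,0,0]},{"hand":80,"dp":[0,0,0],"twist":[0,0,0]}]'
```

```text
time: 3.5
position: [0.5777, 0.0922, 0.2311]
tool_rot: [-179.9, 0.0, 89.9]
ft_force: [0.3, -0.1, 0.4]
finger_gap: 0.935
grasp_force: 0.0
```

```bash
python3 -m crank '[{"hand":80,"dp":[1.5,1,36],"twist":[0,0,0]},{"hand":80,"dp":[0,0,36],"twist":[0,0,0]},{"hand":80,"dp":[0,0,36],"twist":[0,0,0]},{"hand":80,"dp":[0,0,36],"twist":[0,0,0]},{"hand":80,"dp":[0,0,36],"twist":[0,0,0]},{"hand":80,"dp":[0,0,12],"twist":[0,0,0]},{"hand":80,"dp":[0,0,12],"twist":[0,0,0]},{"hand":80,"dp":[0,0,12],"twist":[0,0,0]},{"hand":50,"dp":[0,0,0],"twist":[0,0,0]},{"hand":50,"dp":[0,0,0],"twist":[0,0,0]},{"hand":50,"dp":[0,0,0],"twist":[0,0,0]},{"hand":50,"dp":[0,0,0],"twist":[0,0,0]},{"hand":50,"dp":[0,0,0],"twist":[0,0,0]}]' 30
```

```text
time: 5.12
position: [0.5791, 0.094, 0.0154]
tool_rot: [180.0, -0.0, 90.0]
ft_force: [-0.9, 0.2, -1.5]
finger_gap: 0.728
grasp_force: 34.3
```

```bash
python3 -m crank '[{"hand":50,"dp":[0,0,-33],"twist":[0,0,0]},{"hand":50,"dp":[0,0,-33],"twist":[0,0,0]},{"hand":50,"dp":[0,0,-33],"twist":[0,0,0]},{"hand":50,"dp":[33,-2.5,0],"twist":[0,0,0]},{"hand":50,"dp":[40,-3.5,0],"twist":[0,0,0]},{"hand":50,"dp":[40,-3.5,0],"twist":[0,0,0]},{"hand":50,"dp":[40,-3.5,0],"twist":[0,0,0]},{"hand":50,"dp":[40,-3.5,0],"twist":[0,0,0]},{"hand":50,"dp":[40,-3.5,0],"twist":[0,0,0]},{"hand":50,"dp":[0,0,0],"twist":[0,0,0]},{"hand":50,"dp":[0,0,0],"twist":[0,0,0]},{"hand":50,"dp":[0,0,30],"twist":[0,0,0]},{"hand":50,"dp":[0,0,30],"twist":[0,0,0]},{"hand":50,"dp":[0,0,8],"twist":[0,0,0]},{"hand":50,"dp":[0,0,6],"twist":[0,0,0]},{"hand":50,"dp":[0,0,2],"twist":[0,0,0]},{"hand":50,"dp":[0,0,0],"twist":[0,0,0]},{"hand":50,"dp":[0,0,0],"twist":[0,0,0]}]' 30; python3 - <<'E'
from h import *
cv2.imwrite("pics/side1.png",cv2.resize(snapshot("side")[:,:,::-1],None,fx=1.5,fy=1.5,interpolation=cv2.INTER_CUBIC))
E
```

```text
time: 7.38
position: [0.5598, 0.3272, 0.0392]
tool_rot: [179.9, -0.0, 90.0]
ft_force: [-0.6, 0.5, -1.7]
finger_gap: 0.72
grasp_force: 34.2
```

View pics/side1.png

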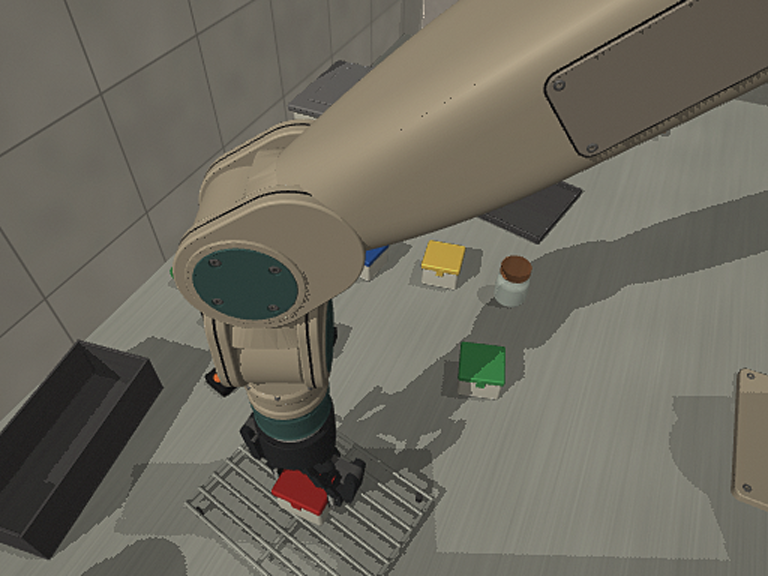

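The red tub is held upright just above the middle of the rack, at about (302,490). I'll lower it slightly, release, and go to yellow.

```bash
python3 -m crank '[{"hand":50,"dp":[0,0,1.5],"twist":[0,0,0]},{"hand":50,"dp":[0,0,0],"twist":[0,0,0]},{"hand":80,"dp":[0,0,0],"twist":[0,0,0]},{"hand":80,"dp":[0,0,0],"twist":[0,0,0]},{"hand":80,"dp":[0,0,0],"twist":[0,0,0]},{"hand":80,"dp":[0,0,-20],"twist":[0,0,0]},{"hand":80,"dp":[0,0,-40],"twist":[0,0,0]},{"hand":80,"dp":[0,0,-40],"twist":[0,0,0]},{"hand":80,"dp":[0,0,-40],"twist":[0,0,0]},{"hand":80,"dp":[-40,0,0],"twist":[0,0,0]},{"hand":80,"dp":[-40,0,0],"twist":[0,0,0]},{"hand":80,"dp":[-40,0,0],"twist":[0,0,0]},{"hand":80,"dp":[-40,0,0],"twist":[0,0,0]},{"hand":80,"dp":[-40,0,0],"twist":[0,0,0]},{"hand":80,"dp":[-40,0,0],"twist":[0,0,0]},{"hand":80,"dp":[-40,0,0],"twist":[0,0,0]},{"hand":80,"dp":[-40,0,0],"twist":[0,0,0]},{"hand":80,"dp":[-40,0,0],"twist":[0,0,0]},{"hand":80,"dp":[-40,0,0],"twist":[0,0,0]}]' 30
python3 -m crank '[{"hand":80,"dp":[-25,-1.5,0],"twist":[0,0,0]},{"hand":80,"dp":[0,0,0],"twist":[0,0,-9.4]},{"hand":80,"dp":[0,0,0],"twist":[0,0,0]},{"hand":80,"dp":[0,0,0],"twist":[0,0,0]}]'
python3 - <<'E'
from h import *
im=snapshot("top")
for b in blobs(mask(im,"red"),"top",.070): print(*b)
for b in blobs(mask(im,"yellow"),"top",.048): print(*b)
E
```

```text
time: 9.8
position: [0.5595, -0.0745, 0.1786]
tool_rot: [179.9, 0.0, 90.0]
ft_force: [0.6, -0.2, 0.3]
finger_gap: 0.935
grasp_force: 0.0
time: 10.3
position: [0.5579, -0.0979, 0.1777]
tool_rot: [179.9, 0.0, 99.3]
ft_force: [-0.7, 1.0, -0.5]
finger_gap: 0.936
grasp_force: 0.0
[560. 326.] [60. 62.] 1.4 cen [560. 326.] 514.5
[557. -84.] [39. 62.] 90.0 cen [559. -83.] 233.5
[820. -31.] [ 73. 113.] 34.5 cen [819. -31.] 1091.0
```

```bash
python3 -m crank '[{"hand":80,"dp":[0,0,35],"twist":[0,0,0]},{"hand":80,"dp":[0,0,40],"twist":[0,0,0]},{"hand":80,"dp":[0,0,40],"twist":[0,0,0]},{"hand":80,"dp":[0,0,28],"twist":[0,0,0]},{"hand":80,"dp":[0,0,12],"twist":[0,0,0]},{"hand":80,"dp":[0,0,8],"twist":[0,0,0]},{"hand":50,"dp":[0,0,0],"twist":[0,0,0]},{"hand":50,"dp":[0,0,0],"twist":[0,0,0]},{"hand":50,"dp":[0,0,0],"twist":[0,0,0]},{"hand":50,"dp":[0,0,0],"twist":[0,0,0]},{"hand":50,"dp":[0,0,0],"twist":[0,0,0]},{"hand":50,"dp":[0,0,-25],"twist":[0,0,0]},{"hand":50,"dp":[0,0,-40],"twist":[0,0,0]},{"hand":50,"dp":[0,0,-40],"twist":[0,0,0]},{"hand":50,"dp":[0,0,-30],"twist":[0,0,0]},{"hand":50,"dp":[0,0,0],"twist":[0,0,9.4]},{"hand":50,"dp":[0,0,0],"twist":[0,0,0]},{"hand":50,"dp":[0,0,0],"twist":[0,0,0]}]' 30
```

```text
time: 12.6
position: [0.5567, -0.0978, 0.1478]
tool_rot: [-179.9, -0.0, 90.1]
ft_force: [-0.4, -0.4, -1.9]
finger_gap: 0.72
grasp_force: 35.2
```

```bash
python3 -m crank '[{"hand":50,"dp":[30,0,0],"twist":[0,0,0]},{"hand":50,"dp":[42,0,0],"twist":[0,0,0]},{"hand":50,"dp":[42,0,0],"twist":[0,0,0]},{"hand":50,"dp":[42,0,0],"twist":[0,0,0]},{"hand":50,"dp":[42,0,0],"twist":[0,0,0]},{"hand":50,"dp":[42,0,0],"twist":[0,0,0]},{"hand":50,"dp":[42,0,0],"twist":[0,0,0]},{"hand":50,"dp":[42,0,0],"twist":[0,0,0]},{"hand":50,"dp":[42,0,0],"twist":[0,0,0]},{"hand":50,"dp":[42,0,0],"twist":[0,0,0]},{"hand":50,"dp":[16,2.5,0],"twist":[0,0,0]},{"hand":50,"dp":[0,0,0],"twist":[0,0,0]},{"hand":50,"dp":[0,0,0],"twist":[0,0,0]},{"hand":50,"dp":[0,0,30],"twist":[0,0,0]},{"hand":50,"dp":[0,0,16],"twist":[0,0,0]},{"hand":50,"dp":[0,0,8],"twist":[0,0,0]},{"hand":50,"dp":[0,0,4],"twist":[0,0,0]},{"hand":50,"dp":[0,0,2],"twist":[0,0,0]},{"hand":50,"dp":[0,0,0],"twist":[0,0,0]},{"hand":50,"dp":[0,0,0],"twist":[0,0,0]}]' 30; python3 - <<'E'
from h import *
cv2.imwrite("pics/side2.png",cv2.resize(snapshot("side")[240:384,100:320,::-1],None,fx=3,fy=3,interpolation=cv2.INTER_CUBIC))
E
```

```text
time: 15.1
position: [0.5606, 0.3262, 0.0894]
tool_rot: [179.9, -0.0, 90.0]
ft_force: [-0.4, 0.1, -2.0]
finger_gap: 0.719
grasp_force: 35.1
```

View pics/side2.png

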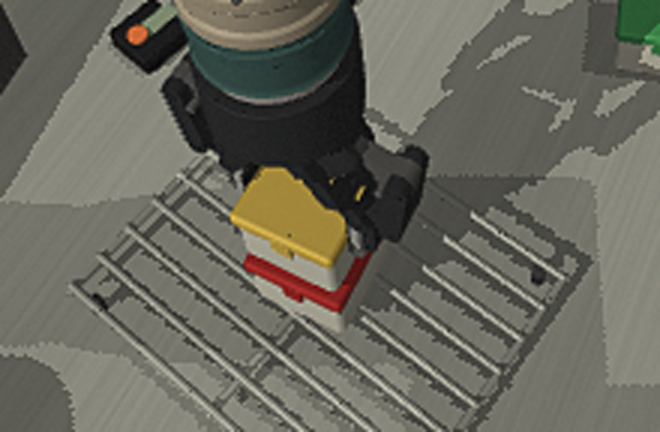

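Yellow hovers a few mm above red at (295,230), well aligned. I'll lower it in small steps.

```bash
python3 -m crank '[{"hand":50,"dp":[0,0,2],"twist":[0,0,0]},{"hand":50,"dp":[0,0,1.5],"twist":[0,0,0]},{"hand":50,"dp":[0,0,0],"twist":[0,0,0]},{"hand":50,"dp":[0,0,0],"twist":[0,0,0]}]'
```

```text
time: 15.65
position: [0.5601, 0.3259, 0.0852]
tool_rot: [-180.0, 0.0, 90.0]
ft_force: [-0.4, 0.1, -1.4]
finger_gap: 0.72
grasp_force: 35.1
```

```bash
python3 -m crank '[{"hand":50,"dp":[0,0,1],"twist":[0,0,0]},{"hand":50,"dp":[0,0,0],"twist":[0,0,0]},{"hand":80,"dp":[0,0,0],"twist":[0,0,0]},{"hand":80,"dp":[0,0,0],"twist":[0,0,0]},{"hand":80,"dp":[0,0,0],"twist":[0,0,0]},{"hand":80,"dp":[0,0,-20],"twist":[0,0,0]},{"hand":80,"dp":[0,0,-40],"twist":[0,0,0]},{"hand":80,"dp":[0,0,-40],"twist":[0,0,0]},{"hand":80,"dp":[-34,19,0],"twist":[0,0,0]},{"hand":80,"dp":[-34,19,0],"twist":[0,0,0]},{"hand":80,"dp":[-34,19,0],"twist":[0,0,0]},{"hand":80,"dp":[-34,19,0],"twist":[0,0,0]},{"hand":80,"dp":[-34,19,0],"twist":[0,0,0]},{"hand":80,"dp":[-35,20.5,0],"twist":[0,0,0]},{"hand":80,"dp":[0,0,0],"twist":[0,0,-8.4]},{"hand":80,"dp":[0,0,0],"twist":[0,0,0]},{"hand":80,"dp":[0,0,0],"twist":[0,0,0]}]'
python3 - <<'E'
from h import *
im=snapshot("top")
for b in blobs(mask(im,"yellow"),"top",.118): print(*b)
for b in blobs(mask(im,"red"),"top",.070): print(*b)
E
```

```text
time: 17.77
position: [0.6754, 0.1213, 0.1843]
tool_rot: [-180.0, -0.0, 98.3]
ft_force: [-0.1, 1.1, 0.2]
finger_gap: 0.938
grasp_force: 0.0
[801. -27.] [ 68. 104.] 33.9 cen [801. -27.] 1088.0
```

```bash
python3 -m crank '[{"hand":80,"dp":[0,0,40],"twist":[0,0,0]},{"hand":80,"dp":[0,0,40],"twist":[0,0,0]},{"hand":80,"dp":[0,0,40],"twist":[0,0,0]},{"hand":80,"dp":[0,0,30],"twist":[0,0,0]},{"hand":80,"dp":[0,0,15],"twist":[0,0,0]},{"hand":80,"dp":[0,0,10],"twist":[0,0,0]},{"hand":80,"dp":[0,0,4],"twist":[0,0,0]},{"hand":80,"dp":[0,0,0],"twist":[0,0,0]},{"hand":45,"dp":[0,0,0],"twist":[0,0,0]},{"hand":45,"dp":[0,0,0],"twist":[0,0,0]},{"hand":45,"dp":[0,0,0],"twist":[0,0,0]},{"hand":45,"dp":[0,0,0],"twist":[0,0,0]},{"hand":45,"dp":[0,0,0],"twist":[0,0,0]},{"hand":45,"dp":[0,0,0],"twist":[0,0,0]}]' 30
```

```text
time: 19.58
position: [0.6767, 0.1209, 0.0066]
tool_rot: [179.9, 0.0, 98.4]
ft_force: [-0.6, 0.7, 5.1]
finger_gap: 0.652
grasp_force: 33.2
```

```bash
python3 -m crank '[{"hand":45,"dp":[0,0,-20],"twist":[0,0,0]},{"hand":45,"dp":[0,0,-40],"twist":[0,0,0]},{"hand":45,"dp":[0,0,-50],"twist":[0,0,0]},{"hand":45,"dp":[0,0,-40],"twist":[0,0,0]},{"hand":45,"dp":[0,0,0],"twist":[0,0,8.4]},{"hand":45,"dp":[0,0,0],"twist":[0,0,0]},{"hand":45,"dp":[0,0,0],"twist":[0,0,0]}]' 30
python3 - <<'E'
from h import *
im=snapshot("side")
for b in blobs(mask(im,"yellow"),"side",.118): print(*b)
cv2.imwrite("pics/side3.png",cv2.resize(im[100:384,60:380,::-1],None,fx=2,fy=2,interpolation=cv2.INTER_CUBIC))
E
```

```text
time: 20.45
position: [0.6747, 0.1208, 0.1545]
tool_rot: [-179.9, 0.0, 90.1]
ft_force: [0.7, -0.0, -1.6]
finger_gap: 0.649
grasp_force: 32.6
[558. 326.] [63. 66.] 0.3 cen [558. 326.] 1417.5
[762.  83.] [24. 77.] 35.5 cen [760.  89.] 206.5
[742.  40.] [24. 39.] 42.9 cen [744.  40.] 69.0
```

View pics/side3.png

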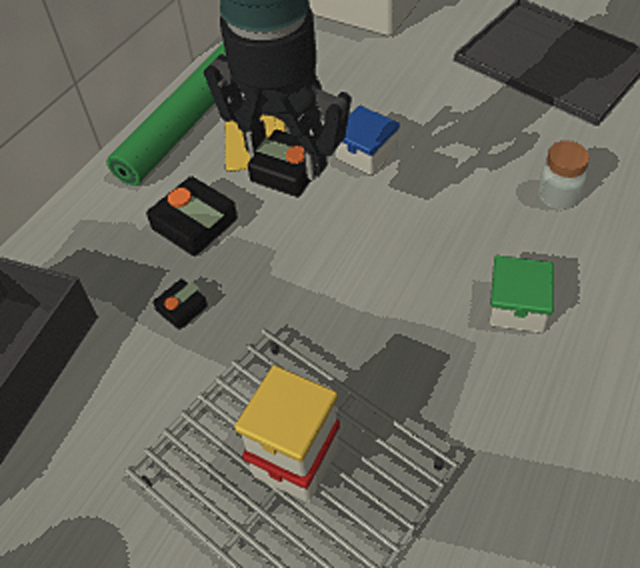

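The stack sits squarely on the rack at (290,430), and the right timer is held upright. Now I'll place it.

```bash
python3 -m crank '[{"hand":45,"dp":[28,-16,0],"twist":[0,0,0]},{"hand":45,"dp":[34,-19,0],"twist":[0,0,0]},{"hand":45,"dp":[40,-23,0],"twist":[0,0,0]},{"hand":45,"dp":[40,-23,0],"twist":[0,0,0]},{"hand":45,"dp":[34,-19,0],"twist":[0,0,0]},{"hand":45,"dp":[28,-16,0],"twist":[0,0,0]},{"hand":45,"dp":[0,0,0],"twist":[0,0,0]},{"hand":45,"dp":[0,0,0],"twist":[0,0,0]},{"hand":45,"dp":[0,0,15],"twist":[0,0,0]},{"hand":45,"dp":[0,0,8],"twist":[0,0,0]},{"hand":45,"dp":[0,0,4],"twist":[0,0,0]},{"hand":45,"dp":[0,0,0],"twist":[0,0,0]},{"hand":45,"dp":[0,0,0],"twist":[0,0,0]}]' 30; python3 - <<'E'
from h import *
im=snapshot("side")
cv2.imwrite("pics/side4.png",cv2.resize(im[230:370,130:280,::-1],None,fx=4,fy=4,interpolation=cv2.INTER_CUBIC))
E
```

```text
time: 22.12
position: [0.56, 0.325, 0.1286]
tool_rot: [180.0, -0.0, 90.0]
ft_force: [-1.0, -0.1, -0.2]
finger_gap: 0.65
grasp_force: 32.5
```

View pics/side4.png

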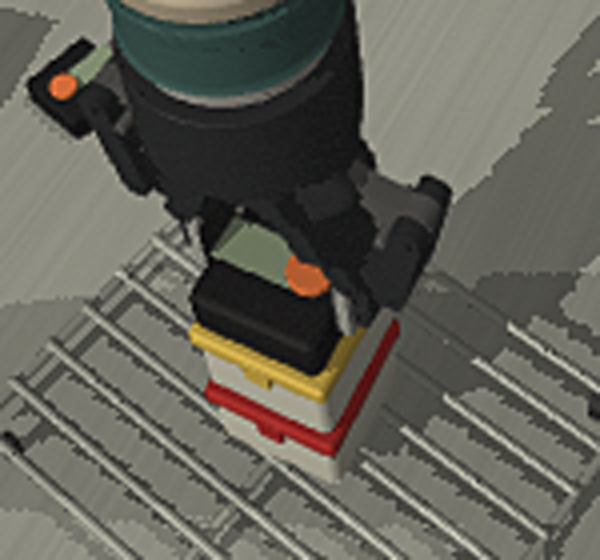

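The timer hovers a few mm above the yellow lid, centred. I'll lower it gently.

```bash
python3 -m crank '[{"hand":45,"dp":[0,0,2],"twist":[0,0,0]},{"hand":45,"dp":[0,0,1],"twist":[0,0,0]},{"hand":45,"dp":[0,0,0],"twist":[0,0,0]},{"hand":45,"dp":[0,0,0],"twist":[0,0,0]}]'
```

```text
time: 22.68
position: [0.5596, 0.3249, 0.1253]
tool_rot: [-180.0, 0.0, 90.0]
ft_force: [1.3, -0.0, -0.7]
finger_gap: 0.648
grasp_force: 32.5
```

```bash
python3 -m crank '[{"hand":45,"dp":[0,0,1],"twist":[0,0,0]},{"hand":45,"dp":[0,0,0.5],"twist":[0,0,0]},{"hand":45,"dp":[0,0,0],"twist":[0,0,0]},{"hand":45,"dp":[0,0,0],"twist":[0,0,0]}]'
```

```text
time: 23.18
position: [0.5599, 0.3251, 0.1245]
tool_rot: [180.0, -0.0, 90.0]
ft_force: [-1.6, -0.1, 5.2]
finger_gap: 0.646
grasp_force: 33.1
```

```bash
python3 -m crank '[{"hand":80,"dp":[0,0,0],"twist":[0,0,0]},{"hand":80,"dp":[0,0,0],"twist":[0,0,0]},{"hand":80,"dp":[0,0,0],"twist":[0,0,0]},{"hand":80,"dp":[0,0,-15],"twist":[0,0,0]},{"hand":80,"dp":[0,0,-35],"twist":[0,0,0]},{"hand":80,"dp":[0,0,-35],"twist":[0,0,0]},{"hand":80,"dp":[-29,9,0],"twist":[0,0,0]},{"hand":80,"dp":[-40,13,0],"twist":[0,0,0]},{"hand":80,"dp":[-40,13,0],"twist":[0,0,0]},{"hand":80,"dp":[-40,13,0],"twist":[0,0,0]},{"hand":80,"dp":[-40,13,0],"twist":[0,0,0]},{"hand":80,"dp":[-40,13,0],"twist":[0,0,0]},{"hand":80,"dp":[-40,13,0],"twist":[0,0,0]},{"hand":80,"dp":[-40,13,0],"twist":[0,0,0]},{"hand":80,"dp":[-40,13,0],"twist":[0,0,0]},{"hand":80,"dp":[-40,11,0],"twist":[0,0,0]},{"hand":80,"dp":[0,0,0],"twist":[0,0,9.5]},{"hand":80,"dp":[0,0,0],"twist":[0,0,0]},{"hand":80,"dp":[0,0,0],"twist":[0,0,0]}]'
python3 - <<'E'
from h import *
im=snapshot("side"); t=snapshot("top")
a=cv2.resize(im[200:384,100:300,::-1],None,fx=2.5,fy=2.5); b=cv2.resize(t[180:260,90:190,::-1],None,fx=2.5,fy=2.5)
o=np.zeros((460,760,3),np.uint8);o[:,:500]=a[:460];o[:200,510:760]=b
cv2.imwrite("pics/s5.png",o)
E
```

```text
time: 25.55
position: [0.6837, -0.0637, 0.2094]
tool_rot: [180.0, -0.0, 80.6]
ft_force: [-0.2, 0.2, -0.1]
finger_gap: 0.937
grasp_force: 0.0
```

View pics/s5.png

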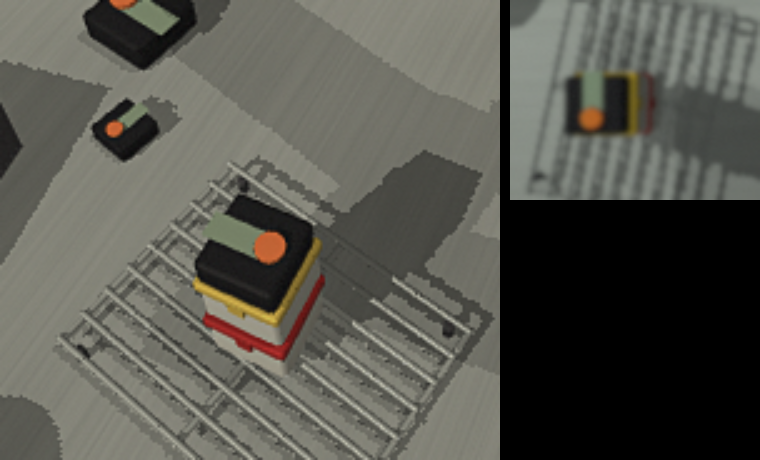

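The stack with the timer is standing and centred. Now blue.

```bash
python3 -m crank '[{"hand":80,"dp":[0,0,40],"twist":[0,0,0]},{"hand":80,"dp":[0,0,50],"twist":[0,0,0]},{"hand":80,"dp":[0,0,50],"twist":[0,0,0]},{"hand":80,"dp":[0,0,30],"twist":[0,0,0]},{"hand":80,"dp":[0,0,15],"twist":[0,0,0]},{"hand":80,"dp":[0,0,9],"twist":[0,0,0]},{"hand":80,"dp":[0,0,0],"twist":[0,0,0]},{"hand":50,"dp":[0,0,0],"twist":[0,0,0]},{"hand":50,"dp":[0,0,0],"twist":[0,0,0]},{"hand":50,"dp":[0,0,0],"twist":[0,0,0]},{"hand":50,"dp":[0,0,0],"twist":[0,0,0]},{"hand":50,"dp":[0,0,0],"twist":[0,0,0]},{"hand":50,"dp":[0,0,-25],"twist":[0,0,0]},{"hand":50,"dp":[0,0,-40],"twist":[0,0,0]},{"hand":50,"dp":[0,0,-35],"twist":[0,0,0]},{"hand":50,"dp":[0,0,0],"twist":[0,0,-9.5]},{"hand":50,"dp":[0,0,0],"twist":[0,0,0]},{"hand":50,"dp":[0,0,0],"twist":[0,0,0]}]' 30
```

```text
time: 27.9
position: [0.6824, -0.0639, 0.1135]
tool_rot: [-179.8, -0.0, 89.9]
ft_force: [-0.5, 0.1, -1.9]
finger_gap: 0.716
grasp_force: 34.1
```

```bash
python3 -m crank '[{"hand":50,"dp":[-28,-15,0],"twist":[0,0,0]},{"hand":50,"dp":[-38,-21,0],"twist":[0,0,0]},{"hand":50,"dp":[-38,-21,0],"twist":[0,0,0]},{"hand":50,"dp":[-38,-21,0],"twist":[0,0,0]},{"hand":50,"dp":[-38,-21,0],"twist":[0,0,0]},{"hand":50,"dp":[-38,-21,0],"twist":[0,0,0]},{"hand":50,"dp":[-38,-21,0],"twist":[0,0,0]},{"hand":50,"dp":[-37,-18,0],"twist":[0,0,0]},{"hand":50,"dp":[0,0,0],"twist":[0,0,0]},{"hand":50,"dp":[0,0,0],"twist":[0,0,0]},{"hand":50,"dp":[0,0,35],"twist":[0,0,0]},{"hand":50,"dp":[0,0,35],"twist":[0,0,0]},{"hand":50,"dp":[0,0,14],"twist":[0,0,0]},{"hand":50,"dp":[0,0,6],"twist":[0,0,0]},{"hand":50,"dp":[0,0,2],"twist":[0,0,0]},{"hand":50,"dp":[0,0,0],"twist":[0,0,0]},{"hand":50,"dp":[0,0,0],"twist":[0,0,0]}]'
```

```text
time: 30.02
position: [0.5253, -0.3577, 0.0239]
tool_rot: [179.9, 0.1, 90.0]
ft_force: [0.3, 0.0, -2.1]
finger_gap: 0.723
grasp_force: 34.0
```

```bash
python3 -m crank '[{"hand":50,"dp":[0,0,2],"twist":[0,0,0]},{"hand":50,"dp":[0,0,1.5],"twist":[0,0,0]},{"hand":50,"dp":[0,0,0],"twist":[0,0,0]},{"hand":50,"dp":[0,0,0],"twist":[0,0,0]}]'
```

```text
time: 30.52
position: [0.5249, -0.3575, 0.0207]
tool_rot: [180.0, 0.0, 90.0]
ft_force: [-0.5, 1.1, 5.9]
finger_gap: 0.72
grasp_force: 34.9
```

```bash
python3 -m crank '[{"hand":80,"dp":[0,0,0],"twist":[0,0,0]},{"hand":80,"dp":[0,0,0],"twist":[0,0,0]},{"hand":80,"dp":[0,0,0],"twist":[0,0,0]},{"hand":80,"dp":[0,0,-20],"twist":[0,0,0]},{"hand":80,"dp":[0,0,-40],"twist":[0,0,0]},{"hand":80,"dp":[0,0,-50],"twist":[0,0,0]},{"hand":80,"dp":[0,0,-40],"twist":[0,0,0]},{"hand":80,"dp":[32,-9,0],"twist":[0,0,0]},{"hand":80,"dp":[40,-8,0],"twist":[0,0,0]},{"hand":80,"dp":[40,-8,0],"twist":[0,0,0]},{"hand":80,"dp":[40,-8,0],"twist":[0,0,0]},{"hand":80,"dp":[40,-8,0],"twist":[0,0,0]},{"hand":80,"dp":[40,-8,0],"twist":[0,0,0]},{"hand":80,"dp":[40,-8,0],"twist":[0,0,0]},{"hand":80,"dp":[40,-8,0],"twist":[0,0,0]},{"hand":80,"dp":[40,-8,0],"twist":[0,0,0]},{"hand":80,"dp":[40,-8,0],"twist":[0,0,0]},{"hand":80,"dp":[40,-8,0],"twist":[0,0,0]},{"hand":80,"dp":[0,0,0],"twist":[0,0,-7.9]},{"hand":80,"dp":[0,0,0],"twist":[0,0,-7.9]}]'
python3 -m crank '[{"hand":80,"dp":[0,0,0],"twist":[0,0,0]},{"hand":80,"dp":[0,0,0],"twist":[0,0,0]}]'
python3 - <<'E'
from h import *
im=snapshot("top")
for b in blobs(mask(im,"blue"),"top",.052): print(*b)
for b in blobs(mask(im,"green"),"top",.048): print(*b)
E
```

```text
time: 33.02
position: [0.4359, 0.0757, 0.1708]
tool_rot: [179.9, 0.0, 106.1]
ft_force: [-0.1, 0.4, -0.1]
finger_gap: 0.939
grasp_force: 0.0
time: 33.28
position: [0.4359, 0.0749, 0.17]
tool_rot: [179.9, 0.0, 105.7]
ft_force: [0.6, 0.4, 0.3]
finger_gap: 0.935
grasp_force: 0.0
[ 523. -355.] [62. 65.] 0.0 cen [ 525. -356.] 543.5
[439.  65.] [58. 40.] 16.2 cen [441.  64.] 280.0
[921. -41.] [ 43. 292.] 0.7 cen [921. -41.] 1584.5
```

Blue is at (525,−356), as intended. Now I'll grasp green.

```bash
python3 -m crank '[{"hand":80,"dp":[0,0,35],"twist":[0,0,0]},{"hand":80,"dp":[0,0,45],"twist":[0,0,0]},{"hand":80,"dp":[0,0,40],"twist":[0,0,0]},{"hand":80,"dp":[0,0,18],"twist":[0,0,0]},{"hand":80,"dp":[0,0,10],"twist":[0,0,0]},{"hand":80,"dp":[0,0,7],"twist":[0,0,0]},{"hand":80,"dp":[0,0,0],"twist":[0,0,0]},{"hand":50,"dp":[0,0,0],"twist":[0,0,0]},{"hand":50,"dp":[0,0,0],"twist":[0,0,0]},{"hand":50,"dp":[0,0,0],"twist":[0,0,0]},{"hand":50,"dp":[0,0,0],"twist":[0,0,0]},{"hand":50,"dp":[0,0,0],"twist":[0,0,0]},{"hand":50,"dp":[0,0,-25],"twist":[0,0,0]},{"hand":50,"dp":[0,0,-40],"twist":[0,0,0]},{"hand":50,"dp":[0,0,-50],"twist":[0,0,0]},{"hand":50,"dp":[0,0,-30],"twist":[0,0,0]},{"hand":50,"dp":[0,0,0],"twist":[0,0,7.9]},{"hand":50,"dp":[0,0,0],"twist":[0,0,7.9]},{"hand":50,"dp":[0,0,0],"twist":[0,0,0]},{"hand":50,"dp":[0,0,0],"twist":[0,0,0]}]' 30
```

```text
time: 35.83
position: [0.4351, 0.0749, 0.1588]
tool_rot: [-179.9, -0.0, 90.1]
ft_force: [-0.1, -0.5, -1.3]
finger_gap: 0.721
grasp_force: 33.9
```

```bash
python3 -m crank '[{"hand":50,"dp":[-32,9,0],"twist":[0,0,0]},{"hand":50,"dp":[-40,8,0],"twist":[0,0,0]},{"hand":50,"dp":[-40,8,0],"twist":[0,0,0]},{"hand":50,"dp":[-40,8,0],"twist":[0,0,0]},{"hand":50,"dp":[-40,8,0],"twist":[0,0,0]},{"hand":50,"dp":[-40,8,0],"twist":[0,0,0]},{"hand":50,"dp":[-40,8,0],"twist":[0,0,0]},{"hand":50,"dp":[-40,8,0],"twist":[0,0,0]},{"hand":50,"dp":[-40,8,0],"twist":[0,0,0]},{"hand":50,"dp":[-40,8,0],"twist":[0,0,0]},{"hand":50,"dp":[-40,8,0],"twist":[0,0,0]},{"hand":50,"dp":[0,0,0],"twist":[0,0,0]},{"hand":50,"dp":[0,0,0],"twist":[0,0,0]},{"hand":50,"dp":[0,0,35],"twist":[0,0,0]},{"hand":50,"dp":[0,0,30],"twist":[0,0,0]},{"hand":50,"dp":[0,0,15],"twist":[0,0,0]},{"hand":50,"dp":[0,0,6],"twist":[0,0,0]},{"hand":50,"dp":[0,0,0],"twist":[0,0,0]},{"hand":50,"dp":[0,0,0],"twist":[0,0,0]}]' 30; python3 - <<'E'
from h import *
im=snapshot("side")
cv2.imwrite("pics/side6.png",cv2.resize(im[40:180,260:410,::-1],None,fx=4,fy=4,interpolation=cv2.INTER_CUBIC))
E
```

```text
time: 38.2
position: [0.5255, -0.3577, 0.0747]
tool_rot: [179.9, 0.1, 90.0]
ft_force: [0.3, -0.0, -1.6]
finger_gap: 0.722
grasp_force: 33.9
```

View pics/side6.png

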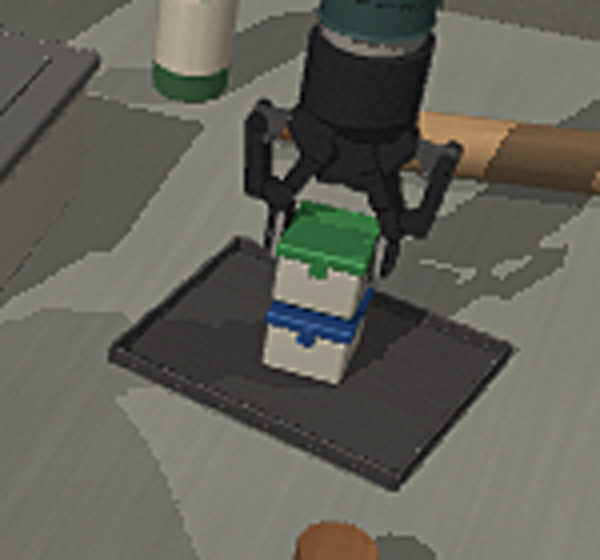

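Green hovers squarely above blue in the middle of the tray. Lowering.

```bash
python3 -m crank '[{"hand":50,"dp":[0,0,3],"twist":[0,0,0]},{"hand":50,"dp":[0,0,1.5],"twist":[0,0,0]},{"hand":50,"dp":[0,0,0],"twist":[0,0,0]},{"hand":50,"dp":[0,0,0],"twist":[0,0,0]}]'
```

```text
time: 38.75
position: [0.5245, -0.3571, 0.0688]
tool_rot: [-180.0, -0.0, 90.0]
ft_force: [0.8, 0.2, -2.0]
finger_gap: 0.715
grasp_force: 33.9
```

```bash
python3 -m crank '[{"hand":50,"dp":[0,0,1],"twist":[0,0,0]},{"hand":50,"dp":[0,0,1],"twist":[0,0,0]},{"hand":50,"dp":[0,0,0],"twist":[0,0,0]},{"hand":50,"dp":[0,0,0],"twist":[0,0,0]}]'
```

```text
time: 39.25
position: [0.5247, -0.3572, 0.0672]
tool_rot: [180.0, 0.0, 90.0]
ft_force: [-0.8, 1.5, 2.7]
finger_gap: 0.717
grasp_force: 34.3
```

Contact. I'll release, retreat towards the base side of centre and check.

```bash
python3 -m crank '[{"hand":80,"dp":[0,0,0],"twist":[0,0,0]},{"hand":80,"dp":[0,0,0],"twist":[0,0,0]},{"hand":80,"dp":[0,0,0],"twist":[0,0,0]},{"hand":80,"dp":[0,0,-20],"twist":[0,0,0]},{"hand":80,"dp":[0,0,-40],"twist":[0,0,0]},{"hand":80,"dp":[0,0,-50],"twist":[0,0,0]},{"hand":80,"dp":[0,0,-50],"twist":[0,0,0]},{"hand":80,"dp":[40,-8,0],"twist":[0,0,0]},{"hand":80,"dp":[40,-8,0],"twist":[0,0,0]},{"hand":80,"dp":[40,-8,0],"twist":[0,0,0]},{"hand":80,"dp":[40,-8,0],"twist":[0,0,0]},{"hand":80,"dp":[40,-8,0],"twist":[0,0,0]},{"hand":80,"dp":[40,-8,0],"twist":[0,0,0]},{"hand":80,"dp":[40,-8,0],"twist":[0,0,0]},{"hand":80,"dp":[0,0,0],"twist":[0,0,0]},{"hand":80,"dp":[0,0,0],"twist":[0,0,0]}]'; python3 - <<'E'
from h import *
im=snapshot("side");t=snapshot("top")
for b in blobs(mask(t,"green"),"top",.1): print(*b)
for b in blobs(mask(t,"blue"),"top",.052,8): print(*b)
cv2.imwrite("pics/s7.png",np.hstack([im[:,100:430,::-1],t[60:444,60:,::-1] if 0 else t[:,70:460,::-1]]))
E
```

```text
time: 41.25
position: [0.469, -0.0774, 0.227]
tool_rot: [180.0, 0.0, 90.0]
ft_force: [-0.2, -0.7, 0.4]
finger_gap: 0.939
grasp_force: 0.0
[ 525. -356.] [61. 63.] 0.0 cen [ 524. -356.] 602.0
[901. -38.] [ 40. 276.] 0.7 cen [901. -38.] 1582.5
```

View pics/s7.png

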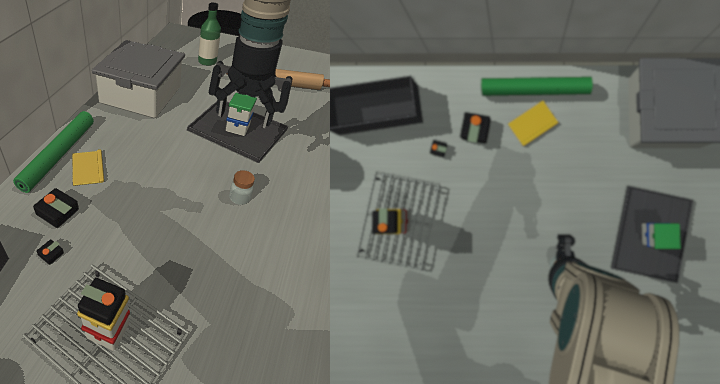

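Both stacks are standing: green at (660,236) over blue on the tray, and the timer stack at (390,221) on the rack. The gripper is clear, so I'll hand in.

```bash
python3 -c "
from plant import bot
print(bot.job_done())"
```

```text
the job is handed in; nothing more can be done
None
```

I stacked red and yellow on the rack with the timer button up on the yellow lid, and blue and green on the tray, without touching the salt jar, and handed the job in at about 41 s; both stacks looked square in the last pictures, but the hand-in returned no verdict.

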